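# Put the stray dip pot back in its bin well and shut the lid

## Robot

A 7-joint arm with a two-finger parallel gripper is mounted at the origin on the work surface. World frame = base frame: x ahead of the robot, y to its left, z up, the work surface at z = 0. Lengths are in m, angles in rad, forces in N, time in s.
With the tool pointing down it reaches from about 0.4 to 0.875 m from the base axis. Payload 19.3 kg.
Tool frame: the origin (TCP) lies at the very end of the fingers, on their centre line; the grasp point (between the pads) lies 19 mm behind it; z points along the fingers, y is the line along which they close (so a half turn about z gives the same grasp; the last joint's range is limited). The gripper opens to 85 mm and grips with 20 to 120 N. Pads are 22 mm wide; open, the fingers measure 114 mm over their backs; the gripper's body (76 mm by 85 mm) begins 54 mm behind the grasp point. The pads swing forward as they close: fully open they stand 13 mm farther back than shut.
Start: joints at [1.146, 0.521, -0.036, 1.599, 0.021, 1.021, -0.113], TCP at [0.217, -0.586, 0.231] pointing down, gripper open.
Joint ranges: [-2.91, 2.91], [-0.3, 2.13], [-1.5, 1.42], [0.17, 2.43], [-1.26, 4.41], [0.16, 1.93], [-2.52, 2.52]. Speed limits (rad/s): [1.89, 1.89, 2.39, 2.39, 3.01, 3.01, 3.01].

## Interface

Orientations are given as [roll, pitch, yaw] about the fixed x, y, z axes, in that order (R = Rz(yaw) Ry(pitch) Rx(roll)).
In Python, from workcell import monitor, optics, job_done gives the robot as it stands.
- The arm moves only by the shell command python3 -m handwheel 'ROWS' [FORCE]. ROWS is JSON, a list of rows, each an object of numbers: "dx", "dy", "dz": the shift along the tool's x, y, z in cm; "wx", "wy", "wz": the turn, a rotation vector about the tool's x, y, z in rad; "claw": the opening in per cent of the stroke, from 0 (shut) to 100 (fully open). A call has 1 to 8 rows; each row shifts and turns the commanded pose from where the row before left it, along the tool's axes as they then stand; what a row does not reach is not made up. A row lasts 1/8 s, in which the tool goes at most 62.5 mm and 10.7 degrees, less where a joint would pass 70% of its speed; a pose out of reach is approached as far as the arm can. A call with a gripper value outside its range is refused whole. The fingers move at their own pace and stop on an object; FORCE is the grip in N (left out, the last holds). Time passes only in rows, so rows that do not move let the fingers close. It gives the time, the measured TCP pose, the force, the opening and the grip force at its end, in the units of the state.
- monitor.observe(): the state, without advancing time (a new reading comes with each control period).
- optics.grab_frame(name): name is "scene" or "side" or "wrist"; returns a dict with "frame" (384x512x3 uint8, blue, green, red), "fovy" (degrees; the focal length in pixels is half the picture's height over the tangent of half this angle, whatever the lens; pixels are square), "cx", "cy" (the principal point, pixels), "k1" (the pictures are not rectified: a ray, as slopes to the right and down, at radius r is drawn at 1 + k1 r^2 times it, then the intrinsics apply), "R" (3x3) and "t" (3): a world point X has camera coordinates R X + t. Camera axes: x right, y down, z forward; pixel columns grow to the right and rows downward; lengths in m; the calibration is good to about 2 mm. A picture is of the moment at which its call begins. There is no depth.
- job_done(): hands the job in; it is judged then, once.
Trained networks look in the newest picture that a camera, given by its name, has taken for a name from the list of things; names that differ only in an ending like _2 or _b are one class to them, and where a whole thing is asked for, a point or a joint stands for the part that bears it (a point fixed in the world has none). Each returns a list of dicts, best first, with "p" (0 to 1); they miss things now and then, are a little off and sometimes report something else, mostly with a low value. They report only what shows in the picture. A call takes as long as a camera call.
- optics.masks_of(name, camera): "region" (384x512 bool, what is visible of it) and "rect" ([left, top, width, height] in pixels, round what is visible of it).
The state is a dict: "clock": time; "qpos": joint angles; "qd": joint speeds; "joint_efforts": joint torques, N m; "position": TCP position; "tool_rot": TCP orientation; "force": force on the tool from outside, world axes, zero at the start; "moment": the same for the moment, N m; "grip_width": finger opening in m; "finger_force": force on a finger pad.
Only numpy, scipy, OpenCV 4.12 (cv2) and the standard library are available. Lean on these libraries where they do the work, as an engineer would, in place of code of your own. Each camera call takes 0.05 s, during which the arm holds its last target. There are 200 camera calls.

## Task

Put the stray dip pot away in the portion bin: stand it in the well that holds the round pots like it, then shut that well's lid fully home so that it has dropped back into its catch. The lid has to be lifted at its handle over the catch before it will slide back. Leave the other well's lid shut, and do not shove or knock over the squeeze bottle or the shaker that stand near the pot.

Things in the scene. Friction and masses are not known exactly. Their poses are not given: they have to be found in the camera images.
- bin: Two-well portion bin of stainless sheet, fixed, 380 deep (x) x 440 wide (y) x 150 high. Origin: centre of its underside. Its -x side is the front, facing the robot (turned up to 0.2 rad); the left well is at y = +108.5, the right at -108.5, each 211 wide inside. The rear half of each well is roofed by a fixed clear window, the front half by a clear sliding lid.
- left_slide (a joint): How far the left lid is slid back, m: 0 = fully forward (shut, at its front stop), 0.14 = fully back. It moves along the bin's +x, away from the robot, against about 2 N of friction, and stays where it is left.
- left_lift (a joint): How far the left lid's front is raised, rad: 0 = lying down, up to 0.16. The lid is 190 long and hinged on rollers at its rear edge, so 0.06 rad raises the handle 10 mm; it falls by its own weight (about 2.5 N at the handle).
- left_handle (a point): Centre of the left lid's handle bar: steel bow, bar 10 thick and 100 long along the bin's y, a post at each end; its axis lies 34 above the lid panel (29 free below the bar, 90 between the posts), 200 above the table when down. Bin x = -160 when shut, -20 when open; the lid's front edge is 29 in front of it. Hook it from below with a tilted finger, or pinch it from above.
- left_catch (a point): The left lid's catch: two white blocks, one on each runner, behind the glides under the lid's front corners; this point: midway between them, on top, 159 above the table. 9 high, upright in front: shut, the lid slides back 2 mm only unless its front is lifted over 9 mm (lift 15) and kept up for 20 mm. Behind is a 45 mm ramp: drawn forward, the lid rides up (ease it up) and drops in over the last 7 mm.
- left_mouth (a point): Centre of the left well's mouth as it is with the lid fully back, on the inner floor: bin x = -115, y = +108.5, 6 mm above the table. The open mouth runs 66 mm either way along the bin's x and 93 either way along y, and its rim (walls and runners) is 150 above the table.
- right_slide (a joint): The same for the right lid, m: 0 = shut, 0.14 = fully back.
- right_lift (a joint): The same for the right lid, rad: 0 = lying down, 0.16 at most.
- right_handle (a point): Centre of the right lid's handle bar, the same as the left one.
- right_catch (a point): The same for the right lid.
- right_mouth (a point): The same for the right well: bin x = -115, y = -108.5.
- pot: The stray dip pot: round sealed plastic pot with a foil top, 37 high, 47 diameter at the foot, 56 at the rim (the top 5 mm), 65 g, standing upright on the table left of the bin. Origin: centre of its underside, z up. Grasp it across the rim from above.
- round_pack: Cardboard tray, 122 (x) x 180 (y) x 16, with six round pots like the stray one, 38 high in all, standing in the rear half of one of the two wells (left or right, differs from start to start), seen through the clear window. Origin: centre of its underside.
- square_pack: The same tray with six square-cornered tubs (54 x 56), 34 high, in the rear half of the other well. Origin: centre of its underside.
- squeeze_bottle: Bystander: clear squeeze bottle, 54 diameter, 170 high, standing. Origin: centre of its underside.
- shaker: Bystander: aluminium cheese shaker, 64 diameter, 108 high, standing. Origin: centre of its underside.

How it is judged:
On the way, in this order (a step that is already met when the one before it is completed fails the run):
1. the lid of the well that holds the round pots is lifted over its catch and slid open (((y of round_pack in the frame of bin above 0 m and value of joint left_slide above 0.06 m) or (y of round_pack in the frame of bin below 0 m and value of joint right_slide above 0.06 m))), for 0.1 s.
2. the stray pot is in that well (z of pot in the frame of bin below 0.08 m and x of pot in the frame of bin between -0.19 and 0.19 m and ((y of round_pack in the frame of bin above 0 m and y of pot in the frame of bin between 0.01 and 0.21 m) or (y of round_pack in the frame of bin below 0 m and y of pot in the frame of bin between -0.21 and -0.01 m))), for 0.2 s.
At the end, for the whole second after the job is handed in: The stray pot stands upright (within 20 degrees) and at rest inside the bin well that holds the round pots, and both lids are shut: slid forward to within 6 mm of the stop and lying down in the catch (raised less than 0.02 rad, about 3 mm) (all of step 2 and angle between pot's own z axis and vertical below 0.35 rad and linear speed of pot below 0.02 m/s and value of joint each of left_slide, right_slide below 0.006 m and value of joint each of left_lift, right_lift below 0.02 rad); the robot touches nothing.
It fails at once if the lid of the other well is slid open (more than 15 mm) ((y of round_pack in the frame of bin above 0 m and value of joint right_slide above 0.015 m) or (y of round_pack in the frame of bin below 0 m and value of joint left_slide above 0.015 m)).
It fails at once if the squeeze bottle or the shaker is shoved more than 40 mm or knocked over (distance of any of squeeze_bottle, shaker from where it was at the start of the episode above 0.04 m or angle between any of squeeze_bottle, shaker's own z axis and vertical above 0.6 rad).
It also fails if it takes over 72 s, if anything falls off the work surface, if the arm or the gripper's body presses on something with over 40 N, if the wrist force passes 120 N, or if a joint passes its speed limit or range.

## Working session

There is one attempt and no reset: what is moved stays moved. The work goes in short steps, Python scripts to look and compute and a shell command to move; the robot and the scene stay as the last step left them, time stands still between calls to the robot, and variables do not carry over. Pictures are saved under pics/ and viewed, at most 10 in all, crops included, and the job is handed in when it is done.

```bash
ls; mkdir -p pics; cat > h.py <<'E'
import numpy as np, cv2
from workcell import monitor, optics, job_done
from scipy.spatial.transform import Rotation as Ro
def K(f):
    h=f["frame"].shape[0]; return h/2/np.tan(np.radians(f["fovy"])/2)
def proj(f,X):
    c=np.asarray(f["R"])@np.asarray(X,float).T.reshape(3,-1)+np.reshape(f["t"],(3,1))
    s=c[:2]/c[2]; r2=(s**2).sum(0); s=s*(1+f["k1"]*r2)*K(f)
    return np.c_[s[0]+f["cx"],s[1]+f["cy"]]
def ray(f,u,v):
    d=np.array([u-f["cx"],v-f["cy"]])/K(f); s=d.copy()
    for _ in range(20): s=d/(1+f["k1"]*(s@s))
    R=np.asarray(f["R"]); return -R.T@np.ravel(f["t"]), R.T@np.r_[s,1]
def atz(f,u,v,z):
    o,d=ray(f,u,v); return o+d*(z-o[2])/d[2]
E
python3 - <<'E'
from h import *
s=monitor.observe(); print(s["clock"],s["position"],s["tool_rot"],s["grip_width"])
F={}
for c in ["scene","side"]:
    f=optics.grab_frame(c);F[c]=f; cv2.imwrite(f"pics/{c}0.png",f["frame"])
    print(c,-np.asarray(f["R"]).T@np.ravel(f["t"]),K(f),f["k1"])
    for n in ["bin","pot","left_handle","right_handle","round_pack","square_pack","squeeze_bottle","shaker"]:
        for m in optics.masks_of(n,c)[:2]:
            ys,xs=np.nonzero(m["region"]); print(n,round(m["p"],2),m["rect"],xs.mean().round(1),ys.mean().round(1))
cv2.imwrite("pics/both.png",np.vstack([F["scene"]["frame"],F["side"]["frame"]])[:, :])
E
```

```text
pics
0.0 [ 0.21699196 -0.58575818  0.23072429] [-3.14044253e+00  1.08569134e-04  3.54850447e-01] 0.08543904896966778
scene [ 0.33235892 -0.11269456  1.08711551] 409.55427467548856 -0.13957396708430425
bin 0.8 [196.1, 110.2, 230.3, 216.8] 315.3 217.2
bin 0.6 [199.0, 165.6, 119.1, 113.9] 259.6 221.4
pot 0.55 [177.8, 159.2, 16.8, 17.8] 185.3 167.5
pot 0.15 [201.2, 167.9, 109.8, 109.6] 260.1 221.4
right_handle 0.95 [288.9, 208.2, 112.2, 109.9] 345.3 262.3
square_pack 0.51 [204.2, 167.7, 113.3, 109.6] 259.6 221.5
squeeze_bottle 0.92 [104.2, 147.0, 35.5, 37.1] 122.9 165.4
shaker 0.63 [140.0, 194.6, 27.0, 31.8] 153.3 209.0
side [ 0.33631219 -0.14114042  1.17070074] 373.08768752091765 -0.02414856295569304
bin 0.75 [198.7, 124.7, 197.5, 191.5] 298.6 218.9
pot 0.78 [184.6, 160.4, 14.8, 18.2] 192.0 167.4
pot 0.71 [200.5, 171.6, 97.0, 95.6] 249.7 218.4
left_handle 0.72 [201.5, 171.5, 97.3, 94.0] 249.7 218.4
right_handle 0.62 [274.0, 209.3, 94.0, 103.0] 318.5 259.4
squeeze_bottle 0.87 [130.4, 141.5, 21.1, 35.6] 138.2 160.5
squeeze_bottle 0.53 [198.7, 124.4, 197.9, 190.2] 298.6 218.9
shaker 0.9 [151.0, 185.3, 25.0, 29.0] 161.3 200.1
shaker 0.39 [269.9, 210.6, 99.9, 101.6] 318.5 259.5
```

View pics/scene0.png

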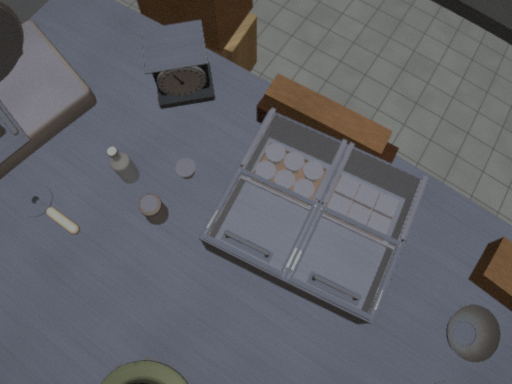

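View pics/side0.png

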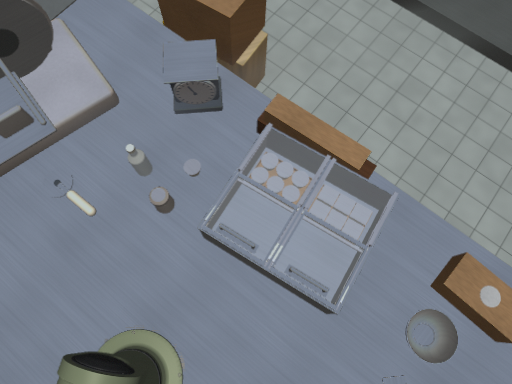

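The left well holds the round pots. In the scene picture the left handle runs from (225,234) to (270,255), the right one from (313,277) to (357,297), and the pot is at (186,168). The bottle stands at (120,165) and the shaker at (150,207).

```bash
python3 - <<'E'
from h import *
for c,P in {"scene":dict(lh=[(225,234),(270,255)],rh=[(313,277),(357,297)],pot=[(185.5,168)]),"side":dict(lh=[(220,228),(256,248)],rh=[(290,268),(327,289)],pot=[(192.3,167.3)])}.items():
    f=optics.grab_frame(c)
    for n,l in P.items():
        for u,v in l: print(c,n,atz(f,u,v,.037 if n=="pot" else .2).round(3))
    for n,z in [("squeeze_bottle",.085),("shaker",.054)]:
        m=optics.masks_of(n,c)[0];ys,xs=np.nonzero(m["region"]); print(n,atz(f,xs.mean(),ys.mean(),z).round(3))
    im=f["frame"]; x,y=(90,100)
    cv2.imwrite(f"pics/{c}z.png",cv2.resize(im[130:330,170:440] ,None,fx=2.9,fy=2.9,interpolation=cv2.INTER_CUBIC))
E
```

```text
scene lh [0.465 0.059 0.2  ]
scene lh [ 0.481 -0.05   0.2  ]
scene rh [ 0.492 -0.153  0.2  ]
scene rh [ 0.508 -0.255  0.2  ]
scene pot [0.582 0.29  0.037]
squeeze_bottle [ 0.646 -0.085  0.085]
shaker [0.436 0.286 0.054]
side lh [0.464 0.056 0.2  ]
side lh [ 0.482 -0.052  0.2  ]
side rh [ 0.497 -0.152  0.2  ]
side rh [ 0.513 -0.257  0.2  ]
side pot [0.584 0.291 0.037]
squeeze_bottle [0.485 0.42  0.085]
shaker [0.436 0.288 0.054]
```

View pics/scenez.png

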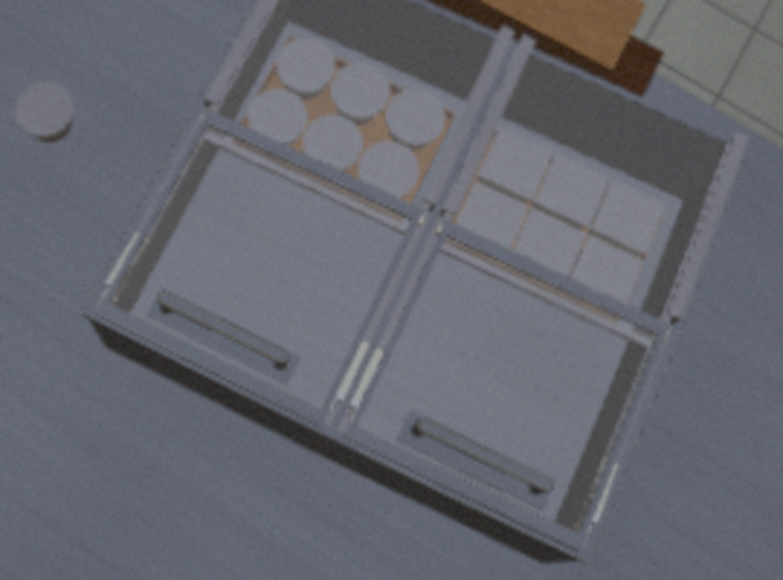

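The bin yaw comes out at about 0.14, the left handle at about (0.473, 0.004) and the pot at about (0.583, 0.290). Next I move above the handle.

```bash
cat >> h.py <<'E'
def go(x,y,z,yaw=None):
    """print total shift in present tool axes (cm) and turn wz"""
    s=monitor.observe(); R=Ro.from_euler("xyz",s["tool_rot"]); d=R.inv().apply(np.r_[x,y,z]-s["position"])*100
    out=f"t={s['clock']:.2f} dxyz cm {d.round(2)}"
    if yaw is not None: out+=f" rotvec(after shift) {(R.inv()*Ro.from_euler('xyz',[np.pi,0,yaw])).as_rotvec().round(3)}"
    print(out)
E
python3 -c "
from h import *
go(.473,.004,.29,1.71)"
```

```text
t=1.20 dxyz cm [ 44.49 -46.45  -5.87] rotvec(after shift) [-0.     0.    -1.355]
```

```bash
python3 -m handwheel '[{"dx":3.7,"dy":-3.87,"dz":-0.5},{"dx":3.7,"dy":-3.87,"dz":-0.5},{"dx":3.7,"dy":-3.87,"dz":-0.5},{"dx":3.7,"dy":-3.87,"dz":-0.5},{"dx":3.7,"dy":-3.87,"dz":-0.5},{"dx":3.7,"dy":-3.87,"dz":-0.5},{"dx":3.7,"dy":-3.87,"dz":-0.5},{"dx":3.7,"dy":-3.87,"dz":-0.5}]' && python3 -m handwheel '[{"dx":3.7,"dy":-3.87,"dz":-0.5},{"dx":3.7,"dy":-3.87,"dz":-0.5},{"dx":3.7,"dy":-3.87,"dz":-0.5},{"dx":3.7,"dy":-3.87,"dz":-0.5},{}]' && python3 -m handwheel '[{"wz":-0.17},{"wz":-0.17},{"wz":-0.17},{"wz":-0.17},{"wz":-0.17},{"wz":-0.17},{"wz":-0.17},{"wz":-0.165}]'; python3 -c "
from h import *
go(.473,.004,.29,1.71)
f=optics.grab_frame('wrist'); cv2.imwrite('pics/w1.png',f['frame'])
print(proj(f,[[.473,.004,.2],[.48,-.046,.2],[.466,.054,.2]]))
for m in optics.masks_of('left_handle','wrist')[:2]: print(m['p'],m['rect'])
"
```

```text
t=1.20 dxyz cm [ 44.49 -46.45  -5.87] rotvec(after shift) [-0.     0.    -1.355]
[[11248.24146358  9826.34761133]
 [ 7156.08527916  6786.24871357]
 [17319.76739551 14056.36589417]]schema error: expected keys dx, dy, dz, wx, wy, wz, claw
```

View pics/w1.png

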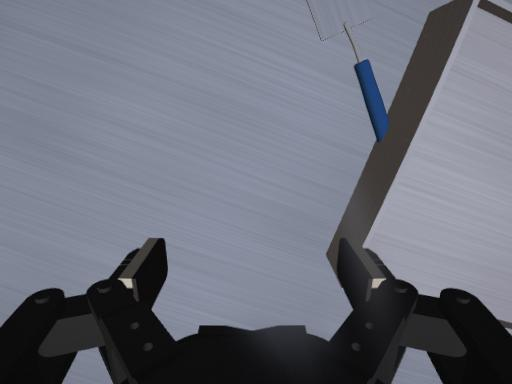

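That picture shows only the start area, because the call was refused: every row needs all the keys.

```bash
python3 -m handwheel '[{"dx":3.7,"dy":-3.87,"dz":-0.5,"wx":0,"wy":0,"wz":0,"claw":100},{"dx":3.7,"dy":-3.87,"dz":-0.5,"wx":0,"wy":0,"wz":0,"claw":100},{"dx":3.7,"dy":-3.87,"dz":-0.5,"wx":0,"wy":0,"wz":0,"claw":100},{"dx":3.7,"dy":-3.87,"dz":-0.5,"wx":0,"wy":0,"wz":0,"claw":100},{"dx":3.7,"dy":-3.87,"dz":-0.5,"wx":0,"wy":0,"wz":0,"claw":100},{"dx":3.7,"dy":-3.87,"dz":-0.5,"wx":0,"wy":0,"wz":0,"claw":100},{"dx":3.7,"dy":-3.87,"dz":-0.5,"wx":0,"wy":0,"wz":0,"claw":100},{"dx":3.7,"dy":-3.87,"dz":-0.5,"wx":0,"wy":0,"wz":0,"claw":100}]' 
python3 -c "
from h import *
go(.473,.004,.29,1.71)"
```

```text
clock: 2.3
position: [0.3876, -0.1914, 0.2718]
tool_rot: [3.141, -0.0, 0.355]
force: [0.8, -0.4, -0.5]
grip_width: 0.0855
finger_force: 0.0
t=2.30 dxyz cm [ 14.79 -15.35  -1.83] rotvec(after shift) [ 1.000e-03  0.000e+00 -1.355e+00]
```

```bash
python3 -m handwheel '[{"dx":3.7,"dy":-3.84,"dz":-0.45,"wx":0,"wy":0,"wz":0,"claw":100},{"dx":3.7,"dy":-3.84,"dz":-0.45,"wx":0,"wy":0,"wz":0,"claw":100},{"dx":3.7,"dy":-3.84,"dz":-0.45,"wx":0,"wy":0,"wz":0,"claw":100},{"dx":3.7,"dy":-3.84,"dz":-0.45,"wx":0,"wy":0,"wz":0,"claw":100},{"dx":0,"dy":0,"dz":0,"wx":0,"wy":0,"wz":-0.17,"claw":100},{"dx":0,"dy":0,"dz":0,"wx":0,"wy":0,"wz":-0.17,"claw":100},{"dx":0,"dy":0,"dz":0,"wx":0,"wy":0,"wz":-0.17,"claw":100},{"dx":0,"dy":0,"dz":0,"wx":0,"wy":0,"wz":-0.17,"claw":100}]' && python3 -m handwheel '[{"dx":0,"dy":0,"dz":0,"wx":0,"wy":0,"wz":-0.17,"claw":100},{"dx":0,"dy":0,"dz":0,"wx":0,"wy":0,"wz":-0.17,"claw":100},{"dx":0,"dy":0,"dz":0,"wx":0,"wy":0,"wz":-0.17,"claw":100},{"dx":0,"dy":0,"dz":0,"wx":0,"wy":0,"wz":-0.165,"claw":100},{"dx":0,"dy":0,"dz":0,"wx":0,"wy":0,"wz":0,"claw":100}]'; python3 -c "
from h import *
go(.473,.004,.29,1.71)
f=optics.grab_frame('wrist'); cv2.imwrite('pics/w1.png',f['frame'])
print(proj(f,[[.473,.004,.2],[.48,-.046,.2],[.466,.054,.2]]))
for m in optics.masks_of('left_handle','wrist')[:2]: print(m['p'],m['rect'])
"
```

```text
clock: 3.3
position: [0.4726, 0.0025, 0.2894]
tool_rot: [3.141, -0.0, 1.04]
force: [-0.2, -0.5, -0.1]
grip_width: 0.0856
finger_force: 0.0
clock: 3.92
position: [0.4726, 0.0024, 0.2893]
tool_rot: [3.142, -0.0, 1.709]
force: [0.3, -0.5, 0.0]
grip_width: 0.0852
finger_force: 0.0
t=3.92 dxyz cm [ 0.16  0.07 -0.07] rotvec(after shift) [ 0.    -0.    -0.001]
[[252.62850324 191.20565107]
 [252.61173443 246.09455232]
 [252.64327143 129.39526265]]
0.87 [224.8, 61.8, 226.3, 210.4]
```

View pics/w1.png

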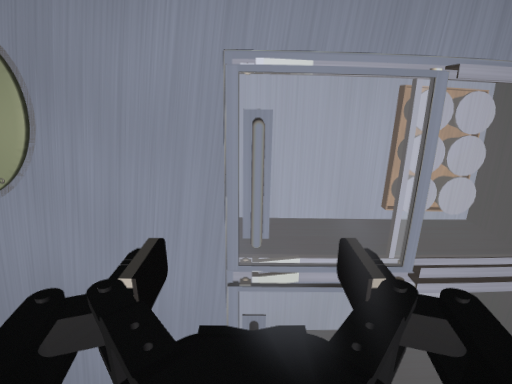

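The wrist view shows the left handle bar from (259,119) to (256,247), which agrees with the estimate to within a few mm.

```bash
python3 -c "
from h import *
f=optics.grab_frame('wrist')
a,b=atz(f,259,119,.2),atz(f,256.5,247,.2);c=(a+b)/2
print(a,b,c,np.linalg.norm(a-b),np.arctan2(-(a-b)[0],(a-b)[1]))
go(c[0],c[1],.182,1.71)
"
```

```text
[0.46996053 0.06258989 0.2       ] [ 0.48335329 -0.04641948  0.2       ] [0.47665691 0.0080852  0.2       ] 0.10982900207201449 0.12224614591574696
t=4.08 dxyz cm [ 0.5   0.48 10.73] rotvec(after shift) [ 0.     0.    -0.004]
```

```bash
python3 -m handwheel '[{"dx":0.5,"dy":0.5,"dz":2.7,"wx":0,"wy":0,"wz":0.01,"claw":100},{"dx":0,"dy":0,"dz":3,"wx":0,"wy":0,"wz":0,"claw":100},{"dx":0,"dy":0,"dz":3,"wx":0,"wy":0,"wz":0,"claw":100},{"dx":0,"dy":0,"dz":2,"wx":0,"wy":0,"wz":0,"claw":100},{"dx":0,"dy":0,"dz":0,"wx":0,"wy":0,"wz":0,"claw":0},{"dx":0,"dy":0,"dz":0,"wx":0,"wy":0,"wz":0,"claw":0},{"dx":0,"dy":0,"dz":0,"wx":0,"wy":0,"wz":0,"claw":0},{"dx":0,"dy":0,"dz":0,"wx":0,"wy":0,"wz":0,"claw":0}]' 40;  python3 -m handwheel '[{"dx":0,"dy":0,"dz":0,"wx":0,"wy":0,"wz":0,"claw":0},{"dx":0,"dy":0,"dz":0,"wx":0,"wy":0,"wz":0,"claw":0}]'
```

```text
clock: 5.08
position: [0.4771, 0.0081, 0.1828]
tool_rot: [3.141, 0.0, 1.699]
force: [1.4, 0.6, -1.0]
grip_width: 0.0121
finger_force: 0.0
clock: 5.32
position: [0.477, 0.0081, 0.1825]
tool_rot: [3.141, 0.0, 1.699]
force: [-0.5, -0.8, 2.9]
grip_width: 0.0086
finger_force: 39.1
```

```bash
python3 -m handwheel '[{"dx":0,"dy":0,"dz":-0.5,"wx":0,"wy":0,"wz":0,"claw":0},{"dx":0,"dy":0,"dz":-0.5,"wx":0,"wy":0,"wz":0,"claw":0},{"dx":0,"dy":0,"dz":-0.5,"wx":0,"wy":0,"wz":0,"claw":0},{"dx":0,"dy":0,"dz":0,"wx":0,"wy":0,"wz":0,"claw":0},{"dx":0,"dy":1,"dz":0,"wx":0,"wy":0,"wz":0,"claw":0},{"dx":0,"dy":1,"dz":0,"wx":0,"wy":0,"wz":0,"claw":0},{"dx":0,"dy":1,"dz":0,"wx":0,"wy":0,"wz":0,"claw":0}]';  python3 -m handwheel '[{"dx":0,"dy":2,"dz":0,"wx":0,"wy":0,"wz":0,"claw":0},{"dx":0,"dy":2,"dz":0,"wx":0,"wy":0,"wz":0,"claw":0},{"dx":0,"dy":2,"dz":0,"wx":0,"wy":0,"wz":0,"claw":0},{"dx":0,"dy":2,"dz":0,"wx":0,"wy":0,"wz":0,"claw":0}]'
```

```text
clock: 6.2
position: [0.5069, 0.012, 0.1971]
tool_rot: [-3.141, 0.0, 1.7]
force: [-2.0, -1.3, -1.9]
grip_width: 0.0083
finger_force: 39.8
clock: 6.7
position: [0.5866, 0.0221, 0.197]
tool_rot: [-3.141, 0.0, 1.699]
force: [-1.9, -1.4, -0.4]
grip_width: 0.0081
finger_force: 39.9
```

```bash
python3 -m handwheel '[{"dx":0,"dy":1.5,"dz":0,"wx":0,"wy":0,"wz":0,"claw":0},{"dx":0,"dy":1.4,"dz":0,"wx":0,"wy":0,"wz":0,"claw":0},{"dx":0,"dy":0,"dz":0,"wx":0,"wy":0,"wz":0,"claw":0},{"dx":0,"dy":0,"dz":0.7,"wx":0,"wy":0,"wz":0,"claw":0},{"dx":0,"dy":0,"dz":0.7,"wx":0,"wy":0,"wz":0,"claw":0},{"dx":0,"dy":0,"dz":0,"wx":0,"wy":0,"wz":0,"claw":0}]';  python3 -m handwheel '[{"dx":0,"dy":0,"dz":0,"wx":0,"wy":0,"wz":0,"claw":60},{"dx":0,"dy":0,"dz":0,"wx":0,"wy":0,"wz":0,"claw":60},{"dx":0,"dy":0,"dz":0,"wx":0,"wy":0,"wz":0,"claw":60},{"dx":0,"dy":0,"dz":-3,"wx":0,"wy":0,"wz":0,"claw":60},{"dx":0,"dy":0,"dz":-5,"wx":0,"wy":0,"wz":0,"claw":100}]'; python3 -c "
from h import *
go(.583,.29,.25,.14)"
```

```text
clock: 7.45
position: [0.6144, 0.0258, 0.183]
tool_rot: [-3.141, 0.0, 1.7]
force: [-1.8, -3.9, 1.0]
grip_width: 0.0083
finger_force: 40.4
clock: 8.07
position: [0.6139, 0.0261, 0.2631]
tool_rot: [-3.139, -0.001, 1.7]
force: [0.7, -0.4, 0.3]
grip_width: 0.0679
finger_force: 0.0
t=8.07 dxyz cm [26.57  0.34  1.32] rotvec(after shift) [-0.003  0.002  1.56 ]
```

```bash
python3 -m handwheel '[{"dx":5.3,"dy":0.07,"dz":0,"wx":0,"wy":0,"wz":0,"claw":100},{"dx":5.3,"dy":0.07,"dz":0,"wx":0,"wy":0,"wz":0,"claw":100},{"dx":5.3,"dy":0.07,"dz":0,"wx":0,"wy":0,"wz":0,"claw":100},{"dx":5.3,"dy":0.07,"dz":0,"wx":0,"wy":0,"wz":0,"claw":100},{"dx":5.3,"dy":0.06,"dz":0,"wx":0,"wy":0,"wz":0,"claw":100},{"dx":0,"dy":0,"dz":0,"wx":0,"wy":0,"wz":0.175,"claw":100},{"dx":0,"dy":0,"dz":0,"wx":0,"wy":0,"wz":0.175,"claw":100},{"dx":0,"dy":0,"dz":0,"wx":0,"wy":0,"wz":0.175,"claw":100}]' && python3 -m handwheel '[{"dx":0,"dy":0,"dz":0,"wx":0,"wy":0,"wz":0.175,"claw":100},{"dx":0,"dy":0,"dz":0,"wx":0,"wy":0,"wz":0.175,"claw":100},{"dx":0,"dy":0,"dz":0,"wx":0,"wy":0,"wz":0.175,"claw":100},{"dx":0,"dy":0,"dz":0,"wx":0,"wy":0,"wz":0.175,"claw":100},{"dx":0,"dy":0,"dz":0,"wx":0,"wy":0,"wz":0.175,"claw":100},{"dx":0,"dy":0,"dz":0,"wx":0,"wy":0,"wz":0.16,"claw":100},{"dx":0,"dy":0,"dz":0,"wx":0,"wy":0,"wz":0,"claw":100}]'; python3 -c "
from h import *
f=optics.grab_frame('wrist'); cv2.imwrite('pics/w2.png',f['frame'])
print(proj(f,[[.583,.29,.037]]))
for m in optics.masks_of('pot','wrist')[:2]:
    ys,xs=np.nonzero(m['region']); print(m['p'],m['rect'],atz(f,(xs.min()+xs.max())/2,(ys.min()+ys.max())/2,.033))
go(.583,.29,.015,.14)
"
```

```text
clock: 9.07
position: [0.5838, 0.2896, 0.2633]
tool_rot: [-3.141, -0.0, 1.169]
force: [1.0, 0.6, -0.3]
grip_width: 0.0855
finger_force: 0.0
clock: 9.95
position: [0.5838, 0.2896, 0.2634]
tool_rot: [3.142, -0.0, 0.141]
force: [-0.9, 0.2, 0.2]
grip_width: 0.0854
finger_force: 0.0
[[251.49677057 161.14102409]]
0.82 [230.1, 139.5, 40.3, 45.4] [0.58351156 0.29137977 0.033     ]
t=10.05 dxyz cm [-0.08 -0.06 24.84] rotvec(after shift) [-0.    -0.     0.004]
```

View pics/w2.png

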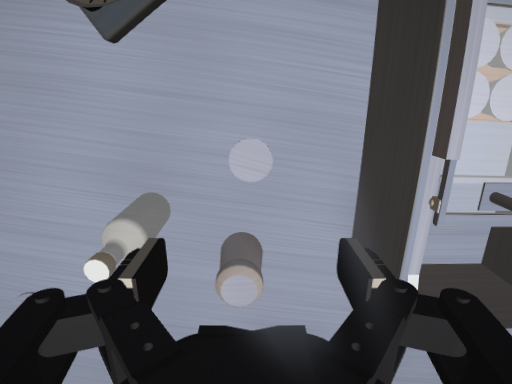

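The pot is centred at (250,160) as predicted, and the bottle and shaker are clear of the fingers. Next I descend and grip.

```bash
python3 -m handwheel '[{"dx":0,"dy":-0.15,"dz":5.5,"wx":0,"wy":0,"wz":0,"claw":100},{"dx":0,"dy":0,"dz":5.5,"wx":0,"wy":0,"wz":0,"claw":100},{"dx":0,"dy":0,"dz":5.5,"wx":0,"wy":0,"wz":0,"claw":100},{"dx":0,"dy":0,"dz":5,"wx":0,"wy":0,"wz":0,"claw":100},{"dx":0,"dy":0,"dz":3.3,"wx":0,"wy":0,"wz":0,"claw":100},{"dx":0,"dy":0,"dz":0,"wx":0,"wy":0,"wz":0,"claw":30},{"dx":0,"dy":0,"dz":0,"wx":0,"wy":0,"wz":0,"claw":30},{"dx":0,"dy":0,"dz":0,"wx":0,"wy":0,"wz":0,"claw":30}]' 25 && python3 -m handwheel '[{"dx":0,"dy":0,"dz":0,"wx":0,"wy":0,"wz":0,"claw":30},{"dx":0,"dy":0,"dz":0,"wx":0,"wy":0,"wz":0,"claw":30},{"dx":0,"dy":0,"dz":-2,"wx":0,"wy":0,"wz":0,"claw":30},{"dx":0,"dy":0,"dz":-5.5,"wx":0,"wy":0,"wz":0,"claw":30},{"dx":0,"dy":0,"dz":-5.5,"wx":0,"wy":0,"wz":0,"claw":30},{"dx":0,"dy":0,"dz":-5.5,"wx":0,"wy":0,"wz":0,"claw":30},{"dx":0,"dy":0,"dz":-5.5,"wx":0,"wy":0,"wz":0,"claw":30},{"dx":0,"dy":0,"dz":-3,"wx":0,"wy":0,"wz":0,"claw":30}]'
```

```text
clock: 11.05
position: [0.5846, 0.2912, 0.0171]
tool_rot: [-3.141, -0.002, 0.14]
force: [0.2, 0.6, -0.2]
grip_width: 0.0541
finger_force: 26.5
clock: 12.05
position: [0.584, 0.291, 0.2902]
tool_rot: [-3.14, -0.004, 0.14]
force: [0.1, -0.5, -2.4]
grip_width: 0.0543
finger_force: 27.0
```

```bash
python3 -c "
from h import *
go(.5215,.014,.29,.135)"
```

```text
t=12.05 dxyz cm [-10.05  26.56  -0.07] rotvec(after shift) [-0.002 -0.004  0.005]
```

```bash
python3 -m handwheel '[{"dx":-1,"dy":2.6,"dz":0,"wx":0,"wy":0,"wz":0,"claw":30},{"dx":-2,"dy":5.3,"dz":0,"wx":0,"wy":0,"wz":0,"claw":30},{"dx":-2,"dy":5.3,"dz":0,"wx":0,"wy":0,"wz":0,"claw":30},{"dx":-2,"dy":5.3,"dz":0,"wx":0,"wy":0,"wz":0,"claw":30},{"dx":-2,"dy":5.3,"dz":0,"wx":0,"wy":0,"wz":0,"claw":30},{"dx":-1.05,"dy":2.75,"dz":0,"wx":0,"wy":0,"wz":0,"claw":30},{"dx":0,"dy":0,"dz":0,"wx":0,"wy":0,"wz":0,"claw":30}]'; python3 -c "
from h import *
go(.5215,.014,.025,.135)
f=optics.grab_frame('wrist'); cv2.imwrite('pics/w3.png',f['frame'])
"
```

```text
clock: 12.92
position: [0.5207, 0.0116, 0.2868]
tool_rot: [3.141, -0.001, 0.136]
force: [0.4, -0.1, 0.2]
grip_width: 0.0543
finger_force: 27.0
t=12.93 dxyz cm [ 0.07 -0.25 26.18] rotvec(after shift) [ 0.001 -0.001  0.001]
```

View pics/w3.png

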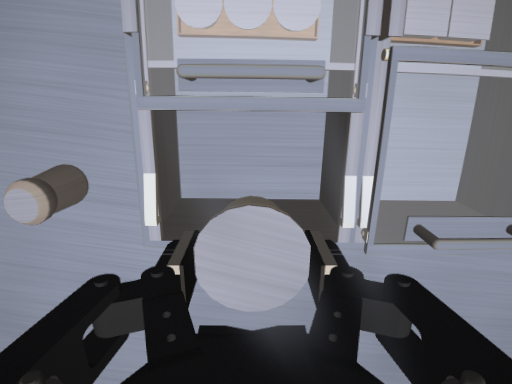

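The lid is open and the pot is held level. The mouth is centred at about x=251 px, in line with the tool. The camera sits on the lid side of the gripper, so I check where it is before going down.

```bash
python3 -c "
from h import *
f=optics.grab_frame('wrist'); p=-np.asarray(f['R']).T@np.ravel(f['t']); print(p-monitor.observe()['position'])"
```

```text
[0.07173282 0.00904551 0.14293725]
```

The camera would meet the lid at that depth. I turn the tool a quarter so the camera hangs within the long side of the mouth, and shift 25 mm toward the right.

```bash
python3 -m handwheel '[{"dx":0,"dy":0,"dz":0,"wx":0,"wy":0,"wz":-0.175,"claw":30},{"dx":0,"dy":0,"dz":0,"wx":0,"wy":0,"wz":-0.175,"claw":30},{"dx":0,"dy":0,"dz":0,"wx":0,"wy":0,"wz":-0.175,"claw":30},{"dx":0,"dy":0,"dz":0,"wx":0,"wy":0,"wz":-0.175,"claw":30},{"dx":0,"dy":0,"dz":0,"wx":0,"wy":0,"wz":-0.175,"claw":30},{"dx":0,"dy":0,"dz":0,"wx":0,"wy":0,"wz":-0.175,"claw":30},{"dx":0,"dy":0,"dz":0,"wx":0,"wy":0,"wz":-0.175,"claw":30},{"dx":0,"dy":0,"dz":0,"wx":0,"wy":0,"wz":-0.175,"claw":30}]' && python3 -m handwheel '[{"dx":0,"dy":0,"dz":0,"wx":0,"wy":0,"wz":-0.165,"claw":30},{"dx":0,"dy":0,"dz":0,"wx":0,"wy":0,"wz":0,"claw":30}]'; python3 -c "
from h import *
go(.5247,-.0108,.028,1.70)
f=optics.grab_frame('wrist'); p=-np.asarray(f['R']).T@np.ravel(f['t']); print(p-monitor.observe()['position'])
cv2.imwrite('pics/w4.png',f['frame'])
"
```

```text
clock: 14.02
position: [0.5213, 0.0153, 0.2857]
tool_rot: [3.141, -0.0, 1.548]
force: [-0.5, 0.1, -0.6]
grip_width: 0.0544
finger_force: 27.0
clock: 14.28
position: [0.5213, 0.0149, 0.2856]
tool_rot: [3.141, -0.0, 1.705]
force: [0.3, 0.4, -0.6]
grip_width: 0.0545
finger_force: 27.0
t=14.28 dxyz cm [-2.600e+00 -1.000e-02  2.576e+01] rotvec(after shift) [ 0.    -0.     0.005]
[-0.00961098  0.07218512  0.14264087]
```

View pics/w4.png

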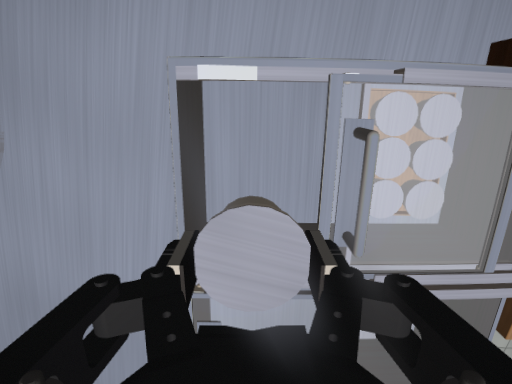

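The tool column (253 px) lies midway between the front wall (178) and the lid edge (328). Next I descend.

```bash
python3 -m handwheel '[{"dx":-2.6,"dy":0,"dz":0,"wx":0,"wy":0,"wz":0,"claw":30},{"dx":0,"dy":0,"dz":5,"wx":0,"wy":0,"wz":0,"claw":30},{"dx":0,"dy":0,"dz":5,"wx":0,"wy":0,"wz":0,"claw":30},{"dx":0,"dy":0,"dz":4,"wx":0,"wy":0,"wz":0,"claw":30},{"dx":0,"dy":0,"dz":3,"wx":0,"wy":0,"wz":0,"claw":30},{"dx":0,"dy":0,"dz":2,"wx":0,"wy":0,"wz":0,"claw":30}]' && python3 -m handwheel '[{"dx":0,"dy":0,"dz":2,"wx":0,"wy":0,"wz":0,"claw":30},{"dx":0,"dy":0,"dz":2,"wx":0,"wy":0,"wz":0,"claw":30},{"dx":0,"dy":0,"dz":1.5,"wx":0,"wy":0,"wz":0,"claw":30},{"dx":0,"dy":0,"dz":0.8,"wx":0,"wy":0,"wz":0,"claw":30},{"dx":0,"dy":0,"dz":0,"wx":0,"wy":0,"wz":0,"claw":30}]'
```

```text
clock: 15.08
position: [0.5244, -0.0114, 0.094]
tool_rot: [-3.14, -0.0, 1.701]
force: [1.2, 0.6, -0.4]
grip_width: 0.0541
finger_force: 27.0
clock: 15.7
position: [0.5247, -0.0117, 0.0322]
tool_rot: [-3.141, -0.0, 1.704]
force: [-0.7, 0.3, -0.0]
grip_width: 0.0543
finger_force: 26.9
```

```bash
python3 -m handwheel '[{"dx":0,"dy":0,"dz":0.4,"wx":0,"wy":0,"wz":0,"claw":30},{"dx":0,"dy":0,"dz":0.3,"wx":0,"wy":0,"wz":0,"claw":30},{"dx":0,"dy":0,"dz":0,"wx":0,"wy":0,"wz":0,"claw":30},{"dx":0,"dy":0,"dz":0,"wx":0,"wy":0,"wz":0,"claw":78},{"dx":0,"dy":0,"dz":0,"wx":0,"wy":0,"wz":0,"claw":78},{"dx":0,"dy":0,"dz":0,"wx":0,"wy":0,"wz":0,"claw":78}]' && python3 -m handwheel '[{"dx":0,"dy":0,"dz":-1,"wx":0,"wy":0,"wz":0,"claw":78},{"dx":0,"dy":0,"dz":-3,"wx":0,"wy":0,"wz":0,"claw":78},{"dx":0,"dy":0,"dz":-5,"wx":0,"wy":0,"wz":0,"claw":78},{"dx":0,"dy":0,"dz":-5.5,"wx":0,"wy":0,"wz":0,"claw":78},{"dx":0,"dy":0,"dz":-5.5,"wx":0,"wy":0,"wz":0,"claw":78},{"dx":0,"dy":0,"dz":-5.5,"wx":0,"wy":0,"wz":0,"claw":78}]'; python3 -c "
from h import *
go(.6144,.026,.28,1.70)
f=optics.grab_frame('wrist'); cv2.imwrite('pics/w5.png',f['frame'])
print(proj(f,[[.6144,.026,.2]]))
"
```

```text
clock: 16.45
position: [0.5247, -0.0119, 0.0254]
tool_rot: [3.141, -0.0, 1.705]
force: [0.3, 0.8, 1.0]
grip_width: 0.0667
finger_force: 0.0
clock: 17.2
position: [0.5241, -0.0119, 0.283]
tool_rot: [3.141, 0.0, 1.705]
force: [0.8, -0.0, -0.5]
grip_width: 0.0671
finger_force: 0.0
t=17.20 dxyz cm [2.55 9.45 0.31] rotvec(after shift) [0.001 0.    0.005]
[[371.14817594 164.77705737]]
```

View pics/w5.png

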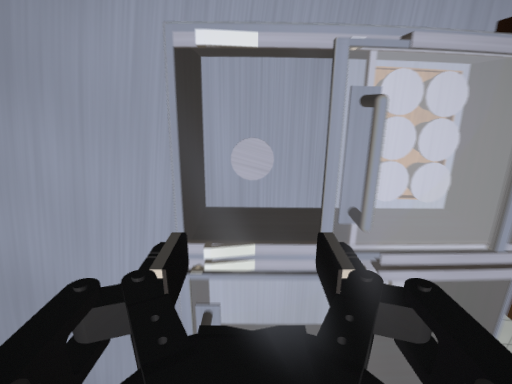

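The pot stands upright in the well at (252,160). The handle centre is at (372,160), matching where I left it. Next I regrip the handle.

```bash
python3 -m handwheel '[{"dx":1.28,"dy":4.75,"dz":0,"wx":0,"wy":0,"wz":0.005,"claw":100},{"dx":1.27,"dy":4.75,"dz":0,"wx":0,"wy":0,"wz":0,"claw":100},{"dx":0,"dy":0,"dz":4,"wx":0,"wy":0,"wz":0,"claw":100},{"dx":0,"dy":0,"dz":4,"wx":0,"wy":0,"wz":0,"claw":100},{"dx":0,"dy":0,"dz":2,"wx":0,"wy":0,"wz":0,"claw":100},{"dx":0,"dy":0,"dz":0,"wx":0,"wy":0,"wz":0,"claw":0},{"dx":0,"dy":0,"dz":0,"wx":0,"wy":0,"wz":0,"claw":0},{"dx":0,"dy":0,"dz":0,"wx":0,"wy":0,"wz":0,"claw":0}]' 40 && python3 -m handwheel '[{"dx":0,"dy":0,"dz":0,"wx":0,"wy":0,"wz":0,"claw":0},{"dx":0,"dy":0,"dz":0,"wx":0,"wy":0,"wz":0,"claw":0},{"dx":0,"dy":0,"dz":0,"wx":0,"wy":0,"wz":0,"claw":0}]'
```

```text
clock: 18.25
position: [0.616, 0.0258, 0.1816]
tool_rot: [3.14, 0.0, 1.7]
force: [0.5, 0.1, -0.5]
grip_width: 0.0322
finger_force: 0.0
clock: 18.62
position: [0.615, 0.0257, 0.1806]
tool_rot: [-3.141, 0.0, 1.7]
force: [-6.7, -0.8, 4.1]
grip_width: 0.0083
finger_force: 39.2
```

```bash
python3 -m handwheel '[{"dx":0,"dy":0,"dz":-0.7,"wx":0,"wy":0,"wz":0,"claw":0},{"dx":0,"dy":0,"dz":-0.7,"wx":0,"wy":0,"wz":0,"claw":0},{"dx":0,"dy":-1,"dz":0,"wx":0,"wy":0,"wz":0,"claw":0},{"dx":0,"dy":-2,"dz":0,"wx":0,"wy":0,"wz":0,"claw":0},{"dx":0,"dy":-2,"dz":0,"wx":0,"wy":0,"wz":0,"claw":0},{"dx":0,"dy":-2,"dz":0,"wx":0,"wy":0,"wz":0,"claw":0},{"dx":0,"dy":-2,"dz":0,"wx":0,"wy":0,"wz":0,"claw":0}]' && python3 -m handwheel '[{"dx":0,"dy":-1.5,"dz":0,"wx":0,"wy":0,"wz":0,"claw":0},{"dx":0,"dy":-1.5,"dz":0,"wx":0,"wy":0,"wz":0,"claw":0},{"dx":0,"dy":-1,"dz":0,"wx":0,"wy":0,"wz":0,"claw":0},{"dx":0,"dy":-0.5,"dz":0,"wx":0,"wy":0,"wz":0,"claw":0},{"dx":0,"dy":-0.3,"dz":0,"wx":0,"wy":0,"wz":0,"claw":0},{"dx":0,"dy":0,"dz":0,"wx":0,"wy":0,"wz":0,"claw":0}]'
```

```text
clock: 19.5
position: [0.5254, 0.0143, 0.1945]
tool_rot: [3.141, -0.0, 1.7]
force: [1.6, 2.0, -4.5]
grip_width: 0.0083
finger_force: 39.1
clock: 20.25
position: [0.4802, 0.0085, 0.1947]
tool_rot: [3.138, -0.001, 1.7]
force: [8.8, 4.9, -7.0]
grip_width: 0.0086
finger_force: 39.2
```

```bash
python3 -m handwheel '[{"dx":0,"dy":-0.1,"dz":0.4,"wx":0,"wy":0,"wz":0,"claw":0},{"dx":0,"dy":-0.1,"dz":0.4,"wx":0,"wy":0,"wz":0,"claw":0},{"dx":0,"dy":-0.1,"dz":0.4,"wx":0,"wy":0,"wz":0,"claw":0},{"dx":0,"dy":-0.1,"dz":0.2,"wx":0,"wy":0,"wz":0,"claw":0},{"dx":0,"dy":0,"dz":0,"wx":0,"wy":0,"wz":0,"claw":0}]'
```

```text
clock: 20.88
position: [0.4761, 0.0079, 0.1808]
tool_rot: [3.139, -0.0, 1.7]
force: [5.8, 3.4, 3.1]
grip_width: 0.0086
finger_force: 40.2
```

```bash
python3 -m handwheel '[{"dx":0,"dy":0,"dz":0,"wx":0,"wy":0,"wz":0,"claw":70},{"dx":0,"dy":0,"dz":0,"wx":0,"wy":0,"wz":0,"claw":70},{"dx":0,"dy":0,"dz":0,"wx":0,"wy":0,"wz":0,"claw":70},{"dx":0,"dy":0,"dz":-3,"wx":0,"wy":0,"wz":0,"claw":70},{"dx":0,"dy":0,"dz":-5,"wx":0,"wy":0,"wz":0,"claw":70},{"dx":0,"dy":0,"dz":-3,"wx":0,"wy":0,"wz":0,"claw":70},{"dx":0,"dy":0,"dz":0,"wx":0,"wy":0,"wz":0,"claw":70}]'; python3 -c "
from h import *
f=optics.grab_frame('wrist'); cv2.imwrite('pics/w6.png',f['frame'])
print(proj(f,[[.4767,.0081,.2],[.4834,-.0464,.2],[.47,.0626,.2]]))
"
```

```text
clock: 21.75
position: [0.4754, 0.0075, 0.2921]
tool_rot: [3.138, 0.001, 1.699]
force: [-0.5, 0.4, -0.9]
grip_width: 0.06
finger_force: 0.0
[[253.03588654 191.42988794]
 [252.53271583 250.10056668]
 [253.60058635 124.75257098]]
```

View pics/w6.png

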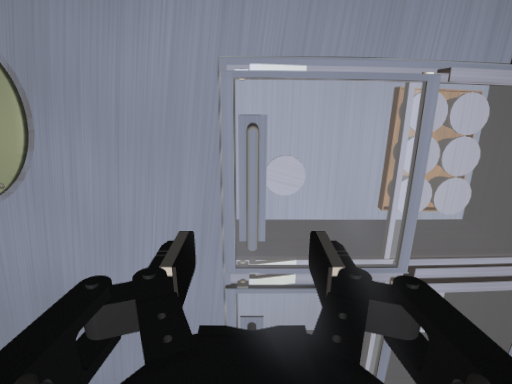

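The bar runs from (253,124) to (252,250), exactly the shut position, lying flat. The pot is upright under the lid at (286,175), so I hand in.

```bash
python3 -c "
from workcell import job_done; print(job_done())"
```

```text
the job is handed in; nothing more can be done
None
```

The job is handed in at about 22 s: the stray pot stands upright in the left well with the round pots, and the last wrist picture shows that lid shut and lying flat in its catch. The right lid, the bottle and the shaker were not touched, but no verdict came back, so I can't confirm it was judged a pass.

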